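# Eject a specimen stub and stop it with the other finger

## Robot

A 6-joint arm with a two-finger parallel gripper is mounted at the origin on a cart in front of the work surface, level with it; the furniture and walls round the work are solid. World frame = base frame: x ahead of the robot, y to its left, z up, the work surface at z = 0. Lengths are in m, angles in rad, forces in N, time in s.
With the tool pointing down it reaches from about 0.275 to 0.825 m from the base axis. Payload 4.9 kg.
Tool frame: the origin (TCP) lies midway between the tips of the shut fingers; the grasp point (between the pads) lies 19 mm behind it (bot.grip_depth is the distance from the TCP to the grasp point, in m); z points along the fingers, y is the line along which they close (so a half turn about z gives the same grasp; the last joint's range is limited). The gripper opens to 85 mm and grips with 20 to 120 N. Pads are 22 mm wide; open, the fingers measure 114 mm over their backs; the gripper's body (76 mm by 85 mm) begins 54 mm behind the grasp point. The pads swing forward as they close: fully open they stand 13 mm farther back than shut.
Start: joints at [-1.397, 0.326, -0.193, 1.052, 0, 1.437], TCP at [0.167, -0.524, 0.231] pointing down, gripper open.
Joint ranges: [-2.65, 2.65], [-0.97, 1.79], [-1.3, 1.35], [-1.93, 2.1], [-1.47, 1.37], [-3.14, 3.14]. Speed limits (rad/s): [2.57, 2.57, 3.14, 3.14, 3.14, 3.14].

## Interface

Orientations are given as a unit quaternion [w, x, y, z].
In Python, from cell import bot gives the robot as it stands. Calls block until the motion is done:
- bot.move_pose(position, orientation): joint-space move of the TCP to a pose.
- bot.move_linear(position, speed=0.15, rotation=None, until_force=None): straight line of the TCP; rotation=None keeps the orientation; speed is the mean speed in m/s. With until_force (N) it stops when the force on the tool has changed by that much, and returns True; else False.
- bot.goto_joints(angles): joint-space move.
- bot.set_gripper(opening, grasp_force=None): opening from 0.0 (shut) to 1.0 (fully open); grasp_force is the grip in N (None keeps the last); returns when the fingers have stopped.
- bot.wait(seconds).
- bot.solve_ik(position, orientation): joint angles nearest the present ones, or None.
- bot.camera(name): name is "scene" or "top" or "wrist"; returns the picture (400x640x3 uint8, red, green, blue); there is no depth.
- bot.calibration(name): a dict with "mtx" (3x3 intrinsics, pixels), "k1" (the pictures are not rectified: a ray, as slopes to the right and down, at radius r is drawn at 1 + k1 r^2 times it, then the intrinsics apply), "extrinsics" (4x4, takes a point from world to camera coordinates); the wrist camera has in their place "hand_eye" (4x4, takes a point from camera to tool coordinates, whose origin is the TCP and whose axes are the flange's). Camera axes: x right, y down, z forward; pixel columns grow to the right and rows downward; lengths in m; the calibration is good to about 2 mm. A picture is of the moment at which its call begins: read the wrist's pose just before it. calibration takes no time and is no camera call.
A pose or a line that the arm cannot do raises bot.PlanningError and nothing moves.
- bot.close_job(): hands the job in; it is judged then, once.
Trained networks look in the newest picture that a camera, given by its name, has taken for a name from the list of things; names that differ only in an ending like _2 or _b are one class to them, and where a whole thing is asked for, a point or a joint stands for the part that bears it (a point fixed in the world has none). Each returns a list of dicts, best first, with "confidence" (0 to 1); they miss things now and then, are a little off and sometimes report something else, mostly with a low value. They report only what shows in the picture. A call takes as long as a camera call.
- bot.search_frame(camera, thing): "bbox" ([left, top, width, height] in pixels, round what is visible of it).
Readings, each from a call of its own:
- bot.read_clock(): time.
- bot.read_joint_positions(): joint angles.
- bot.read_joint_vel(): joint speeds.
- bot.read_joint_efforts(): joint torques, N m.
- bot.read_position(): TCP position.
- bot.read_tool_rot(): TCP orientation.
- bot.read_ft_force(): force on the tool from outside, world axes, zero at the start.
- bot.read_moment(): the same for the moment, N m.
- bot.read_gripper_width(): opening from 0.0 (shut) to 1.0 (fully open).
- bot.read_finger_force(): force on a finger pad.
Only numpy, scipy, OpenCV 4.12 (cv2) and the standard library are available. Lean on these libraries where they do the work, as an engineer would, in place of code of your own. Each camera call takes 0.05 s, during which the arm holds its last target. There are 200 camera calls.

## Task

Press the red key of the stub ejector fully down with one finger, and with the other finger, already standing across the chute in front of the tan specimen stub, stop the stub on the chute as it pops out of its pocket and slides down. Finish while still holding: one finger keeps the key fully down, the stub rests upright on the chute against the other finger. Do not squeeze, pinch or lift the stub, do not let it leave the chute, and leave the other things alone.

Things in the scene. Friction and masses are not known exactly. Their poses are not given: they have to be found in the camera images.
- stub_ejector: Stub ejector fixed to the bench, 62 x 140 mm aluminium foot, 6 mm thick. Origin: underside of the foot, below the middle of the pocket; z up, +y level, the way the stub slides off, x across. From -y to +y: red key (centre y = -38 mm), square pocket 23.8 mm wide with the stub (y = 0), then a slippery white chute floor 23.8 mm wide that falls at 0.36 rad to an open end at y = +75 mm.
- eject_key (a joint): travel of the red key, m: 0 = up, 0.008 = fully down (hard stop). The spring takes about 2.5 N to start, 5.5 N fully down, and returns the key when let go. The pocket floor rises 1.15 times as far as the key goes down; at about 0.007 it is level with the chute and the stub slides off within about 0.4 s, too fast to chase.
- key_top (a point): middle of the top face of the red key (26 mm in x, 20 mm in y); moves with it: 53 mm above the ejector's origin when up, 45 mm when fully down, at y = -38 mm. A finger standing as high as the pressed key top clears the chute's rails from y = +30 mm to its end, and meets the stub.
- chute (a point): point on the line of the chute floor over the middle of the pocket, 50 mm above the ejector's origin. y axis: down the chute along the floor; z square to the floor; x across. Floor height above the ejector's origin: 50 mm - 0.376 y (y level, in the ejector's frame). Metal side rails stand only 3 mm above the floor, so a finger wider than the chute can stand over them.
- stub_centre (a point): centre (half-way up) of the tan turned specimen stub, a round base 21 mm across and about 10 mm high with a narrower head, 23 mm high in all, 50 g. It stands square to the chute floor, at the start 8 mm sunk in the pocket; popped out, its centre is 11.5 mm above the floor.
- pop_stub: the same tan stub; origin at the centre of its underside, z axis through its head
- white_stub: bystander: white specimen stub, 21 mm across, 20 mm high, standing on the mat on the robot's side of the ejector; origin at the underside
- blue_filter: bystander: flat blue filter disc, 36 mm across, 6 mm high, lying on the mat on the robot's side of the ejector; origin at the underside
- red_objective: bystander: white microscope objective with a red cap at its foot, 33 mm across, 50 mm high, on the mat on the robot's side of the ejector; origin at the underside

How it is judged:
On the way:
1. the key is pressed fully down by a finger (value of joint eject_key above 0.0062 m and contact force between the fingers and eject_key above 1 N), for 0.02 s.
At the end, for the whole second after the job is handed in: A finger holds the key at least 6 mm down with more than 1 N; the stub stands upright (within 0.75 rad of vertical; the chute itself slopes 0.36) and still on the chute floor, 12 to 72 mm down the chute from the middle of the pocket, touching a finger (value of joint eject_key above 0.006 m and contact force between the fingers and eject_key above 1 N and contact force between the fingers and pop_stub above 0.01 N and y of stub_centre in the frame of chute between 0.012 and 0.072 m and z of stub_centre in the frame of chute between 0.008 and 0.017 m and angle between pop_stub's own z axis and vertical below 0.75 rad and linear speed of pop_stub below 0.02 m/s); the arm keeps its last pose, push and grip.
It fails at once if the stub is lifted off the ejector (z of stub_centre in the frame of chute above 0.024 m).
It fails at once if the stub leaves the chute (y of stub_centre in the frame of chute above 0.083 m or z of stub_centre in the frame of chute below -0.01 m).
It fails at once if the stub is squeezed (contact force between the fingers and pop_stub above 12 N).
It fails at once if a bystander is moved more than 15 mm (distance of any of white_stub, blue_filter, red_objective from where it was at the start of the episode above 0.015 m).
It also fails if it takes over 45 s, if anything falls off the work surface, if the arm or the gripper's body presses on something with over 40 N, if the wrist force passes 120 N, or if a joint passes its speed limit or range.

## Working session

There is one attempt and no reset: what is moved stays moved. The work goes in short steps, each a Python script; the robot and the scene stay as the last script left them, time stands still between calls to the robot, and variables do not carry over. Pictures are saved under pics/ and viewed, at most 10 in all, crops included, and the job is handed in when it is done.

```bash
mkdir -p pics; ls; python3 - <<'E'
from cell import bot
import cv2, numpy as np
for c in ["scene","top"]:
    im=bot.camera(c); cv2.imwrite(f"pics/{c}0.png",im[:,:,::-1])
    k=bot.calibration(c); print(c,np.round(k["mtx"],1).tolist(),k["k1"],np.round(k["extrinsics"],4).tolist())
    for t in ["stub_ejector","key_top","pop_stub","white_stub","blue_filter","red_objective"]:
        print(t,[(np.round(d["bbox"],1).tolist(),round(d["confidence"],2)) for d in bot.search_frame(c,t)[:2]])
print(bot.read_tool_rot(),bot.read_clock())
E
```

```text
pics
scene [[431.8, 0.0, 306.0], [0.0, 431.8, 202.8], [0.0, 0.0, 1.0]] 0.024127845556663113 [[0.8725, -0.4883, -0.0184, -0.6065], [-0.2906, -0.4883, -0.8229, 0.0284], [0.3928, 0.7233, -0.568, 0.9436], [0.0, 0.0, 0.0, 1.0]]
stub_ejector [([298.0, 180.9, 33.8, 41.9], 0.7), ([274.2, 185.6, 8.3, 27.8], 0.24)]
key_top []
pop_stub [([310.4, 181.9, 8.1, 8.9], 0.54)]
white_stub [([274.8, 210.8, 7.7, 14.5], 0.65)]
blue_filter [([277.7, 232.4, 16.0, 6.4], 0.72)]
red_objective [([272.0, 186.8, 12.7, 24.5], 0.6)]
top [[448.4, 0.0, 320.3], [0.0, 448.4, 208.8], [0.0, 0.0, 1.0]] -0.012257551758404662 [[-0.0051, -0.9998, -0.0211, -0.3377], [-0.9877, 0.0084, -0.1562, 0.4996], [0.1563, 0.02, -0.9875, 0.8357], [0.0, 0.0, 0.0, 1.0]]
stub_ejector [([254.9, 157.0, 73.6, 51.7], 0.92)]
key_top [([302.9, 181.7, 15.3, 12.0], 0.57)]
pop_stub [([288.2, 174.0, 13.1, 11.7], 0.45), ([271.1, 206.4, 14.8, 17.7], 0.27)]
white_stub []
blue_filter [([313.1, 221.0, 20.8, 18.6], 0.51)]
red_objective [([269.7, 208.3, 17.0, 17.2], 0.53)]
[ 7.53322687e-06  9.88180707e-01  1.53293478e-01 -1.90114001e-05] 0.7
```

```bash
python3 - <<'E'
import cv2
a=cv2.imread("pics/top0.png")[140:260,220:360]
cv2.imwrite("pics/crop_top.png",cv2.resize(a,None,fx=5,fy=5,interpolation=cv2.INTER_CUBIC))
E
```

```text
(no output)
```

View pics/crop_top.png

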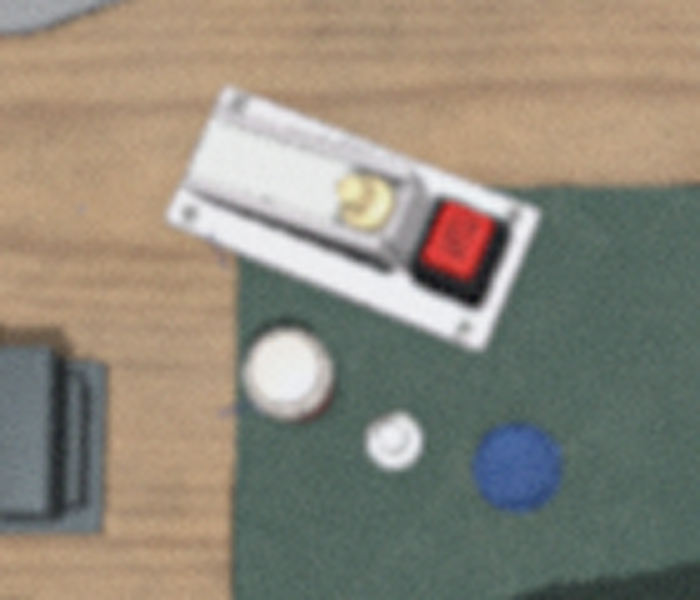

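View pics/scene0.png

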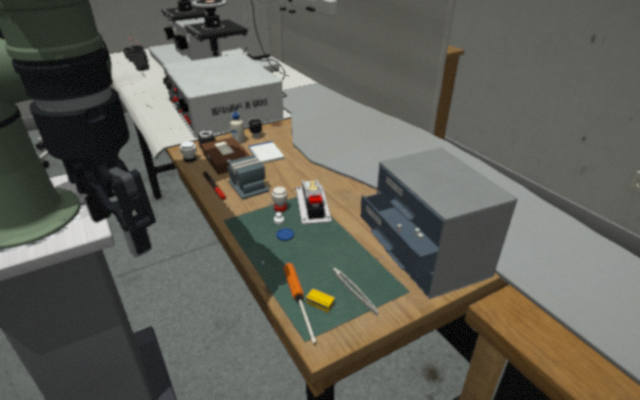

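The top crop shows the ejector foot with corners at about (265,157.6), (328,182), (316.6,210) and (253.6,183) px. The key is on the right and the chute runs to the left. The three bystanders sit nearer the robot, and the scene view agrees. Next I'll compute the pose and refine it with the wrist camera.

```bash
cat > h.py <<'E'
import numpy as np, cv2
from cell import bot
from scipy.spatial.transform import Rotation as R
from scipy.optimize import least_squares
def extr(c):  # 4x4 world->cam
    k=bot.calibration(c)
    if c!="wrist": return np.array(k["extrinsics"])
    T=np.eye(4); q=bot.read_tool_rot(); T[:3,:3]=R.from_quat(np.roll(q,-1)).as_matrix(); T[:3,3]=bot.read_position()
    return np.linalg.inv(T@np.array(k["hand_eye"]))
def proj(P,E,c):
    k=bot.calibration(c); p=np.c_[np.atleast_2d(P),np.ones(len(np.atleast_2d(P)))]@E.T
    s=p[:,:2]/p[:,2:3]; s=s*(1+k["k1"]*(s**2).sum(1,keepdims=True))
    return s@np.array(k["mtx"])[:2,:2].T+np.array(k["mtx"])[:2,2]
def world(p,P):  # ejector pose p=(x,y,yaw) -> world
    c,s=np.cos(p[2]),np.sin(p[2]); P=np.atleast_2d(P)
    return np.c_[p[0]+c*P[:,0]-s*P[:,1],p[1]+s*P[:,0]+c*P[:,1],P[:,2]]
def fit(P,px,E,c,p0):
    r=least_squares(lambda p:(proj(world(p,P),E,c)-px).ravel(),p0,x_scale=[.01,.01,.05])
    return r.x,np.abs(r.fun).max()
def toolq(yaw):  # tool down, tool y along ejector +-y
    q=[]
    for a in (0,np.pi):
        Rm=R.from_euler("z",yaw+a)*R.from_euler("x",np.pi); q.append(np.roll(Rm.as_quat(),1))
    return q
E
python3 - <<'E'
from h import *
E=extr("top"); px=np.array([[265,157.6],[328,182],[316.6,210],[253.6,183]])
# foot corners, y span unknown offset: fit offset too
best=None
def P(y0): return np.array([[.031,y0+.14,.006],[.031,y0,.006],[-.031,y0,.006],[-.031,y0+.14,.006]])
kp=np.array([[0,-.038,.053]]); kpx=np.array([[310.5,187.7]]) # crop centre (462,240)
print("key px crop",462/5+220,240/5+140)
kpx=np.array([[312.2,188.0]])
f=lambda v: np.r_[(proj(world(v[:3],P(v[3])),E,"top")-px).ravel(),(proj(world(v[:3],kp),E,"top")-kpx).ravel()]
r=least_squares(f,[.5,-.3,0.,-.065],x_scale=[.01,.01,.05,.01]); print(r.x,np.round(r.fun,1))
p=r.x[:3]; print("stub px",proj(world(p,[[0,0.004,.065]]),E,"top"))
np.save("p0.npy",p)
for q in toolq(p[2]):
    pos=world(p,[[0,0,.25]])[0]; j=bot.solve_ik(pos,q); print(pos,q,j)
print(bot.calibration("wrist"))
E
```

```text
key px crop 312.4 188.0
[ 0.55066088 -0.29134869 -0.40233873 -0.05799661] [ 0.3 -0.9  0.3  0.2 -0.2  0.1 -0.6  1.   0.1 -0.4]
stub px [[291.76076281 178.06468434]]
[ 0.55066088 -0.29134869  0.25      ] [ 5.99975035e-17  9.79833591e-01 -1.99815250e-01 -1.22351553e-17] [-0.60506446  0.45369924  0.04752291  1.16461999  0.          2.93886692]
[ 0.55066088 -0.29134869  0.25      ] [1.22351553e-17 1.99815250e-01 9.79833591e-01 5.99975035e-17] [-0.60506446  0.45369924  0.04752291  1.16461999  0.         -0.20272573]
{'mtx': array([[337.44837136,   0.        , 316.19284172],
       [  0.        , 337.44837136, 196.94067978],
       [  0.        ,   0.        ,   1.        ]]), 'k1': 0.018470083790206846, 'hand_eye': array([[-3.75210619e-04, -9.50564928e-01, -3.10525645e-01,
         7.99496549e-02],
       [ 9.99999398e-01, -3.63386189e-05, -1.09706938e-03,
        -6.81047150e-04],
       [ 1.03155160e-03, -3.10525870e-01,  9.50564369e-01,
        -1.43236556e-01],
       [ 0.00000000e+00,  0.00000000e+00,  0.00000000e+00,
         1.00000000e+00]])}
```

```bash
python3 - <<'E'
from h import *
p=np.load("p0.npy"); q=toolq(p[2])[1]
bot.move_pose(world(p,[[0,0.0,.22]])[0],q); bot.set_gripper(0.78)
bot.move_linear(world(p,[[0,0.0,.15]])[0])
print(bot.read_gripper_width(),bot.read_position(),bot.read_ft_force(),bot.read_clock())
E=extr("wrist"); im=bot.camera("wrist"); cv2.imwrite("pics/w0.png",im[:,:,::-1]); np.save("Ew.npy",E)
for n,P in dict(key=[0,-.038,.053],stub=[0,.004,.06],end=[0,.075,.022],foot1=[.031,-.058,.006],foot2=[-.031,-.058,.006]).items(): print(n,proj(world(p,[P]),E,"wrist").round(1))
for t in ["key_top","pop_stub","stub_ejector"]: print(t,[(np.round(d["bbox"],1).tolist(),round(d["confidence"],2)) for d in bot.search_frame("wrist",t)[:2]])
E
```

```text
0.7813389359218095 [ 0.55094789 -0.29155622  0.15055482] [-0.05055415  0.06711842 -0.20084626] 3.3
key [[264.6 198.3]]
stub [[320.6 201.3]]
end [[404.7 186.5]]
foot1 [[251.7 214.3]]
foot2 [[247.3 146.5]]
key_top [([252.8, 178.0, 31.3, 34.8], 0.94)]
pop_stub [([301.7, 181.9, 31.6, 27.8], 0.57)]
stub_ejector [([250.7, 146.6, 162.2, 75.8], 0.92), ([309.0, 182.5, 26.7, 24.2], 0.58)]
```

View pics/w0.png

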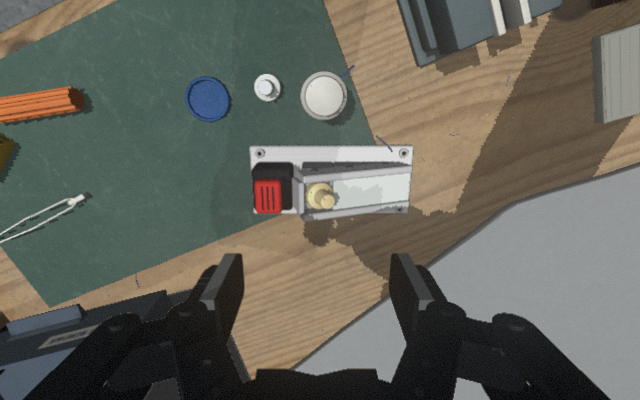

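The wrist view shows the key at about (268,196), the stub at (320,195), the chute end at about (410,188) and the finger tips at about (243,255) and (390,255). I'll zoom in for exact corners.

```bash
python3 - <<'E'
from h import *
a=cv2.imread("pics/w0.png")[130:290,230:430]
a=cv2.resize(a,None,fx=4,fy=3.75,interpolation=cv2.INTER_CUBIC) if 0 else cv2.resize(a[:150],None,fx=4,fy=4,interpolation=cv2.INTER_CUBIC)
cv2.imwrite("pics/w0c.png",a); E=np.load("Ew.npy")
# where would tips project for gap g, setback b
T=np.eye(4); q=bot.read_tool_rot(); T[:3,:3]=R.from_quat(np.roll(q,-1)).as_matrix(); T[:3,3]=bot.read_position()
for g in (.062,.066,.07):
  for b in (0,.007):
    P=np.array([[x,s*g/2,-b,1] for x in(-.011,.011) for s in(-1,1)])@T.T
    print(g,b,proj(P[:,:3],E,"wrist").round(0).tolist())
E
```

```text
0.062 0 [[251.0, 286.0], [378.0, 285.0], [248.0, 244.0], [381.0, 244.0]]
0.062 0.007 [[248.0, 294.0], [381.0, 294.0], [245.0, 251.0], [384.0, 251.0]]
0.066 0 [[246.0, 286.0], [383.0, 285.0], [243.0, 244.0], [385.0, 244.0]]
0.066 0.007 [[243.0, 294.0], [385.0, 294.0], [240.0, 251.0], [388.0, 251.0]]
0.07 0 [[242.0, 286.0], [387.0, 285.0], [239.0, 244.0], [390.0, 244.0]]
0.07 0.007 [[239.0, 294.0], [390.0, 294.0], [236.0, 251.0], [393.0, 251.0]]
```

View pics/w0c.png

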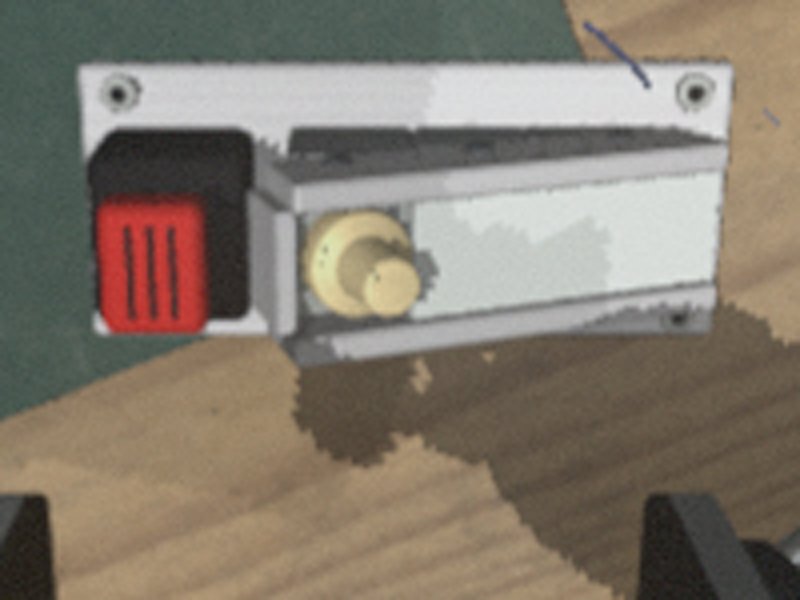

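The finger tips sit about 2.5 px right of where they project, and the ejector about 3 px right. The top-camera pose is therefore right relative to the fingers to within about 1 mm. The gap between the fingers is about 66 mm, so I'll put the TCP at ejector y = +1 mm. That puts the chute finger's inner face at +34 and centres the key finger at −39.

```bash
python3 - <<'E'
from h import *
p=np.load("p0.npy"); at=lambda z: world(p,[[-.0005,.001,z]])[0]
bot.move_linear(at(.065),speed=.08)
print(bot.read_position(),bot.read_ft_force())
print(bot.move_linear(at(.028),speed=.02,until_force=9))
print(bot.read_position(),bot.read_ft_force())
bot.wait(.6)
print(bot.read_position(),bot.read_ft_force(),bot.read_clock())
im=bot.camera("wrist"); E=extr("wrist")
for t in ["key_top","pop_stub"]: print(t,[(np.round(d["bbox"],1).tolist(),round(d["confidence"],2)) for d in bot.search_frame("wrist",t)[:2]])
cv2.imwrite("pics/w1.png",cv2.resize(im[120:320,200:460,::-1],None,fx=3,fy=3)[:600,:780])
E
```

```text
[ 0.55106002 -0.29054664  0.06564731] [ 0.03683945 -0.07416239 -0.53603386]
True
[ 0.55058094 -0.29033696  0.04019475] [-0.35948597  0.70614875  6.0831445 ]
[ 0.55055963 -0.29033566  0.04017096] [-0.32604756  0.86756075  6.41510102] 6.5333
key_top [([210.7, 234.0, 49.1, 58.4], 0.62)]
pop_stub [([341.0, 248.0, 58.8, 58.0], 0.84)]
```

View pics/w1.png

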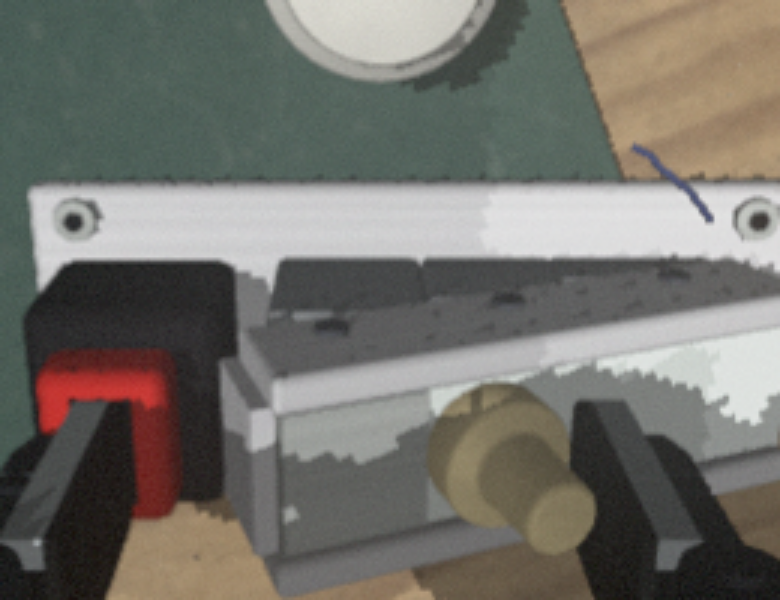

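The wrist view shows the stub out of its pocket, standing on the chute at about (367,277) px full frame against the right finger. The left finger is holding the red key down with a steady force of about 6.9 N, above the 5.5 N the spring takes, so the key is on its stop. I'm handing the job in.

```bash
python3 -c "
from cell import bot
print(bot.close_job())"
```

```text
the job is handed in; nothing more can be done
None
```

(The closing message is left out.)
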